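# Strip the vacuum filter and lay its parts out in order

## Robot

A 6-joint arm with a two-finger parallel gripper is mounted at the origin on a cart in front of the work surface, level with it; the furniture and walls round the work are solid. World frame = base frame: x ahead of the robot, y to its left, z up, the work surface at z = 0. Lengths are in m, angles in rad, forces in N, time in s.
With the tool pointing down it reaches from about 0.225 to 0.875 m from the base axis. Payload 3.4 kg.
Tool frame: the origin (TCP) lies at the very end of the fingers, on their centre line; the grasp point (between the pads) lies 19 mm behind it; z points along the fingers, y is the direction in which the jaws open and shut (so a half turn about z gives the same grasp; the last joint's range is limited). The gripper opens to 85 mm and grips with 20 to 120 N. Pads are 22 mm wide; open, the fingers measure 114 mm over their backs; the gripper's body (76 mm by 85 mm) begins 54 mm behind the grasp point. The pads swing forward as they close: fully open they stand 13 mm farther back than shut.
Start: joints at [1.084, 0.276, 1.505, -0, 1.361, -0.121], TCP at [0.206, 0.537, 0.231] pointing down, gripper open.
Joint ranges: [-2.89, 2.89], [-0.75, 2.08], [0.22, 2.7], [-1.18, 4.32], [0.11, 2.71], [-2.7, 2.7]. Speed limits (rad/s): [2.57, 2.57, 3.14, 3.14, 3.14, 3.14].

## Interface

Orientations are given as a unit quaternion [w, x, y, z].
In Python, from rig import telemetry, optics, order gives the robot as it stands.
- The arm moves only by the shell command python3 -m creep 'ROWS' [FORCE]. ROWS is a JSON object of lists of equal length, an entry for each row: "slide": the shift along the world's x, y, z normalised to -1 to 1, where 1 is 0.15 m, a list of three; "twist": the turn, a rotation vector about the world's x, y, z normalised to -1 to 1, where 1 is 360 degrees, a list of three; "fingers": the gripper's target within -1 to 1 (fully open at 1, half-way at 0, shut at -1). A call has 1 to 20 rows; each row is the pose to reach, as a shift and turn from the pose commanded when the call began, turning the shorter way round; what a row does not reach only later rows make up. A row lasts 1/10 s, in which the tool goes at most 50 mm and 8.59 degrees, less where a joint would pass 70% of its speed; a pose out of reach is approached as far as the arm can. A call with a number of a shift or a turn outside -1 to 1 is refused whole. A call with a gripper value outside its range is refused whole. The fingers move at their own pace and stop on an object; FORCE is the grip in N (left out, the last holds). Time passes only in rows, so rows that repeat a pose let the fingers close. It gives the time, the measured TCP pose, the force and the opening at its end, in the units of the state.
- telemetry.get_state(): the state, without advancing time (a new reading comes with each control period).
- optics.get_image(name): name is "scene" or "top" or "wrist"; returns a dict with "img" (400x640x3 uint8, blue, green, red), "depth" (400x640 float32, m along the optical axis (not along the pixel's ray), 0 where there is no reading), "fovy" (degrees; the focal length in pixels is half the picture's height over the tangent of half this angle, whatever the lens; pixels are square), "cx", "cy" (the principal point, pixels), "dist" ([k1, k2, p1, p2, k3] as OpenCV has them; the pictures are not rectified), "world_from_camera" (4x4, takes a point from camera to world coordinates). Camera axes: x right, y down, z forward; pixel columns grow to the right and rows downward; lengths in m; the calibration is good to about 2 mm. A picture is of the moment at which its call begins.
- order.sign_off(): hands the job in, once; it reports no verdict.
The state is a dict: "clock": time; "qpos": joint angles; "qd": joint speeds; "effort": joint torques, N m; "position": TCP position; "ee_rot": TCP orientation; "contact_force": force on the tool from outside, world axes, zero at the start; "moment": the same for the moment, N m; "width": finger opening in m.
Only numpy, scipy, OpenCV 4.12 (cv2) and the standard library are available. Lean on these libraries where they do the work, as an engineer would, in place of code of your own. Each camera call takes 0.05 s, during which the arm holds its last target.

## Task

Strip the bench-mounted vacuum filter for cleaning: turn its cover anticlockwise to free the bayonet catch and draw it straight up off the base, then lift out the pleated element, then the steel support core inside it, one at a time. Stand each part on the floor of the three-compartment steel tray, in the order they come off: cover in the left compartment (seen from the robot), element in the middle one, core in the right one. Keep the parts upright throughout, as they are full of dust, and leave the tools round about where they are.

Things in the scene. Friction and masses are not known exactly. Their poses are not given: they have to be found in the camera images.
- base_seat (a point): Filter base: centre of the top of a bare metal block 92 x 80 x 16 mm (x, y, z) bolted to the worktop, 16 mm above it, with brass hose barbs 18 mm long at both x ends. A tubular neck (outside 50, inside 40 mm diameter) rises 42 mm from here. All filter parts start on this vertical axis. z is up.
- base_pin (a point): Tip of one of two fixed steel bayonet pins, 6 mm thick, that stick out of the neck along +y (this one) and -y of base_seat, 10 mm above it, to 33.5 mm from the axis. They engage the slots in the cover's rim.
- cover_grip (a point): Centre of the wing grip on the filter cover: a black bar 44 mm long (point's x), 12 mm thick (y); its top is 13 mm above this point, the cover's flat top 15 mm below it. Below is a grey bell 62 mm wide, 54 mm inside, open at the bottom, lower rim 112 mm below this point. z is up. About 160 g; stands steadily on its rim.
- cover_slot (a point): Open lower end of one of the two L-shaped slots in the cover's rim (the other is opposite), at rim height; 29 mm from the axis, 0.70 rad clockwise (from above) of the cover's y. The slot rises 15 mm, then runs level to the cover's y, where the base's pin sits when locked. Locked: this point is about 0.6 to 0.7 rad clockwise of the pin.
- filter_cover: The cover as a whole; origin on its axis at the lower rim, x along the wing grip. Locked, its x is 0 to 0.12 rad anticlockwise (from above) of base_seat's x. From 0.62 to 0.78 rad (stop at 0.78, aim at 0.70) it is free to rise; before that it lifts 2 mm at most. An O-ring on the neck grips it: up to 0.3 N m to turn, 5 to 15 N to draw over the first 35 mm. Clear of the inner parts after 90 mm.
- element_mid (a point): Centre (half-way up) of the pleated paper element: an upright cylinder 36 mm wide, 83 mm high, black cap 14 mm high on top, 23 mm bore 69 mm deep from below. It starts hidden under the cover, standing over the core on its flange, loosely in the neck (2 mm play); 46 mm of it stand out above the neck. Lift 75 mm to clear the core. About 50 g. z is up.
- filter_element: The element as a whole; origin at the centre of its underside, 5 mm above base_seat at the start.
- core_mid (a point): Centre (half-way up) of the steel support core: a perforated tube 18 mm wide, 72 mm high in all, on a round flange foot 35 mm wide, 5 mm thick. It starts hidden inside the element, foot on the base block inside the neck; 30 mm of it stand out above the neck: grip it there. Lift 50 mm to clear the neck. About 90 g. z is up.
- filter_core: The core as a whole; origin at the centre of its flange's underside, at base_seat at the start.
- tray_mid (a point): Centre of the floor of the steel tray's middle compartment, 2 mm above the worktop. The tray is fixed, open, 236 mm along x (which points to the robot's left) and 102 mm along y (which points towards the robot), walls and two dividers 26 mm high, 2 mm thick. The left compartment's centre is at x = +78 mm, the right one's at -78 mm; each is about 76 mm (x) by 98 mm (y) inside.
- esd_brush: Bystander: antistatic brush 142 x 24 x 9 mm on the worktop, left of the tray and the filter.
- hex_key: Bystander: hex key 97 x 30 x 6 mm on the worktop, left of the tray and the filter, near the table's front edge.
- spare_finger: Bystander: black spare gripper finger 52 x 14 x 12 mm on the worktop, right of the tray and the filter.

How it is judged:
By the outcome, as a careful person would: the job done as asked, in the order asked, and still so for the second after the job is handed in, with the robot touching nothing.
It also fails if it takes over 61 s, if anything falls off the work surface, if the arm or the gripper's body presses on something with over 40 N, if the wrist force passes 120 N, or if a joint passes its speed limit or range.

## Working session

There is one attempt and no reset: what is moved stays moved. The work goes in short steps, Python scripts to look and compute and a shell command to move; the robot and the scene stay as the last step left them, time stands still between calls to the robot, and variables do not carry over. Pictures are saved under pics/ and viewed, and the job is handed in when it is done.

```bash
ls; mkdir -p pics
cat > h.py <<'E'
import numpy as np,cv2
from rig import telemetry, optics, order
def K(d):
    f=200/np.tan(np.radians(d["fovy"])/2); return np.array([[f,0,d["cx"]],[0,f,d["cy"]],[0,0,1.]])
def cloud(d):
    h,w=d["depth"].shape
    v,u=np.mgrid[0:h,0:w]
    p=cv2.undistortPoints(np.stack([u,v],-1).reshape(-1,1,2).astype(float),K(d),np.array(d["dist"],float)).reshape(h,w,2)
    z=d["depth"]; P=np.stack([p[...,0]*z,p[...,1]*z,z],-1)
    T=np.array(d["world_from_camera"]); W=P@T[:3,:3].T+T[:3,3]; W[z<=0]=np.nan
    return W
def proj(d,pts):
    T=np.linalg.inv(np.array(d["world_from_camera"]))
    r,_=cv2.Rodrigues(T[:3,:3]); return cv2.projectPoints(np.array(pts,float).reshape(-1,1,3),r,T[:3,3],K(d),np.array(d["dist"],float))[0].reshape(-1,2)
E
python3 - <<'E'
from h import *
s=telemetry.get_state(); print(s)
for n in("scene","top","wrist"):
    d=optics.get_image(n); cv2.imwrite(f"pics/{n}0.png",d["img"]); np.savez(f"{n}0.npz",**d); print(n,d["fovy"],np.round(d["world_from_camera"],3).tolist())
E
```

```text
pics
{'clock': 0.0, 'qpos': array([ 1.08399046e+00,  2.76609211e-01,  1.50611621e+00,  1.92190520e-05,
        1.36068492e+00, -1.20986150e-01]), 'qd': array([ 0.00153461,  0.00206906, -0.00041582, -0.00020332,  0.00024198,
       -0.00134574]), 'effort': array([-3.67476692e-03, -4.16766322e+01, -2.45804822e+01, -4.06771605e-04,
        1.10192323e-02, -1.53122937e-05]), 'position': array([0.2054357 , 0.53649982, 0.23043834]), 'ee_rot': array([-2.80928514e-04,  1.81893563e-01,  9.83317805e-01, -8.64387953e-04]), 'contact_force': array([-0.43578458,  0.12776729, -0.4472289 ]), 'moment': array([ 0.02656071, -0.03735086, -0.03769238]), 'width': 0.08569823585093723}
scene 53.99905904704749 [[0.587, -0.34, 0.735, -0.133], [-0.81, -0.243, 0.534, -0.142], [-0.003, -0.908, -0.418, 0.453], [0.0, 0.0, 0.0, 1.0]]
top 47.73967243827522 [[0.03, -0.998, 0.056, 0.433], [-0.998, -0.033, -0.045, 0.339], [0.046, -0.054, -0.997, 0.94], [0.0, 0.0, 0.0, 1.0]]
wrist 58.909331353458796 [[0.358, 0.884, 0.299, 0.128], [0.934, -0.338, -0.117, 0.567], [-0.002, 0.321, -0.947, 0.373], [0.0, 0.0, 0.0, 1.0]]
```

View pics/scene0.png

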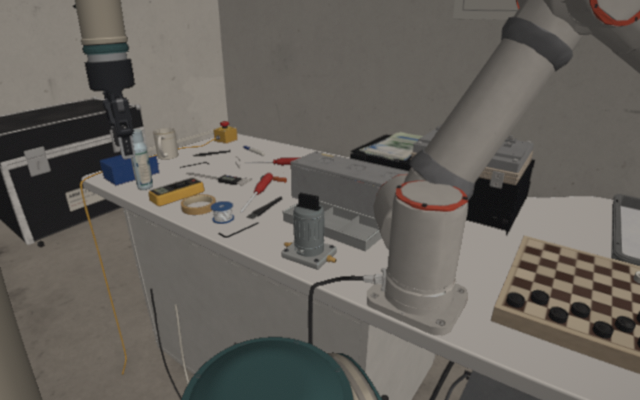

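View pics/top0.png

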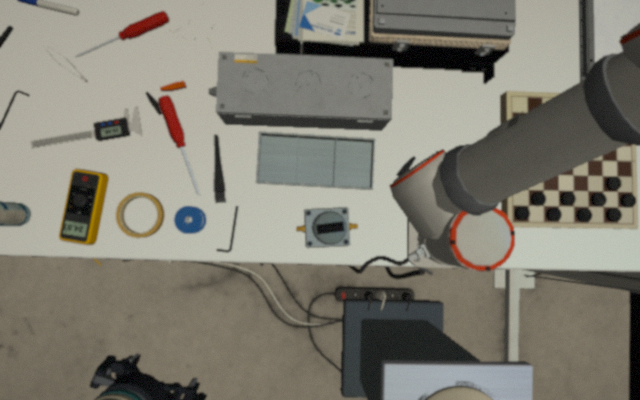

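View pics/wrist0.png

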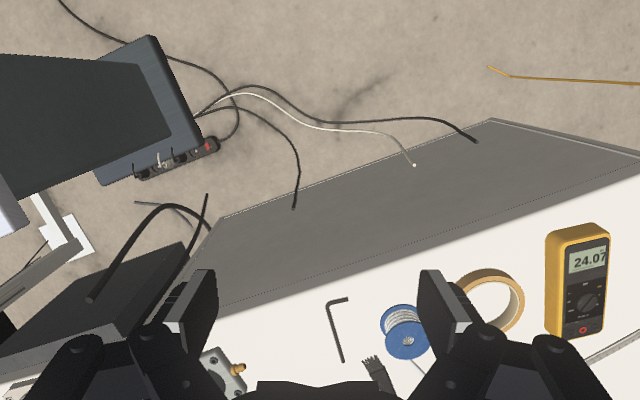

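The top view shows the filter at about (327,228), the tray at (315,161) with a big grey box behind it, the brush at (219,168), the hex key at (232,230), and the spare finger partly hidden at (405,165). Next I measure.

Run:
```python
from h import *
d=dict(np.load("top0.npz")); W=cloud(d)
def rect(m,name):
    P=W[m][:,:2].astype(np.float32); r=cv2.minAreaRect(P); print(name,m.sum(),np.round(r[0],4),np.round(r[1],4),round(r[2],2), 'z',np.nanmedian(W[m][:,2]).round(4))
v,u=np.mgrid[0:400,0:640]
Z=W[...,2]
reg=(u>285)&(u<370)&(v>195)&(v<255)
print(np.histogram(Z[reg],bins=np.arange(-.02,.2,.01)))
rect(reg&(Z>.135),'wing'); rect(reg&(Z>.105)&(Z<.135),'covertop'); rect(reg&(Z>.009)&(Z<.022),'block')
print(np.nanmedian(Z[160:190,380:390]), np.nanmedian(Z[150:175,280:300]))
reg=(u>245)&(u<385)&(v>128)&(v<195)
rect(reg&(Z>.017)&(Z<.04),'traywall')
for n,(a,b,c,e) in dict(box=(205,45,400,135)).items():
    m=(u>a)&(u<c)&(v>b)&(v<e)&(Z>.05); rect(m,n); print(W[m].min(0),W[m].max(0))
im=d["img"]
cv2.imwrite("pics/tz.png",cv2.resize(im[120:260,200:440],None,fx=3.3,fy=3.3,interpolation=cv2.INTER_CUBIC))
d=dict(np.load("scene0.npz"));cv2.imwrite("pics/sz.png",cv2.resize(d["img"][170:290,220:420],None,fx=4,fy=4,interpolation=cv2.INTER_CUBIC))
```

```text
(array([   0, 1637, 1483,  874,    9,    9,    3,    3,    1,    1,    2,
          3,  184,  563,    1,   64,   99,    0,    0,    0,    0]), array([-0.02, -0.01,  0.  ,  0.01,  0.02,  0.03,  0.04,  0.05,  0.06,
        0.07,  0.08,  0.09,  0.1 ,  0.11,  0.12,  0.13,  0.14,  0.15,
        0.16,  0.17,  0.18,  0.19]))
wing 159 [0.4281 0.2862] [0.0118 0.042 ] 9.23 z 0.1407
covertop 670 [0.4283 0.2862] [0.0587 0.0593] 77.06 z 0.1122
block 892 [0.4281 0.2856] [0.0801 0.1262] 4.26 z 0.0153
-0.00029897466324901867 0.002041716172236474
traywall 837 [0.5636 0.3132] [0.2393 0.1066] 88.7 z 0.0266
box 13085 [0.7025 0.337 ] [0.3687 0.1463] 89.98 z 0.1058
[0.62931808 0.1526547  0.05000981] [0.77565385 0.52135035 0.13485752]
```

View pics/tz.png

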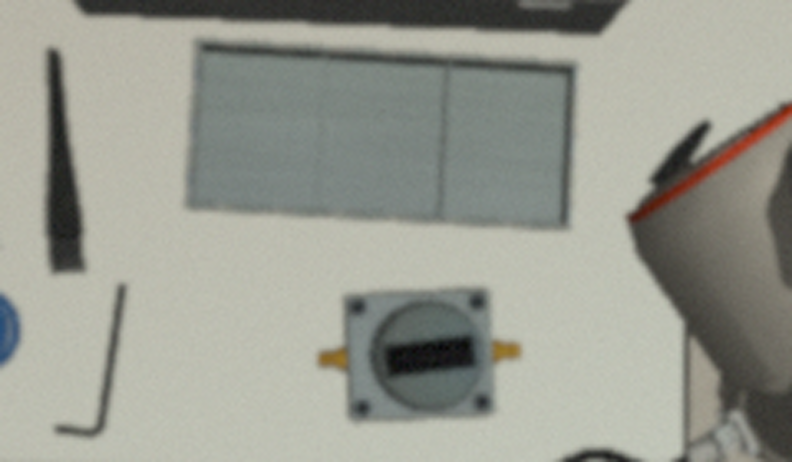

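View pics/sz.png

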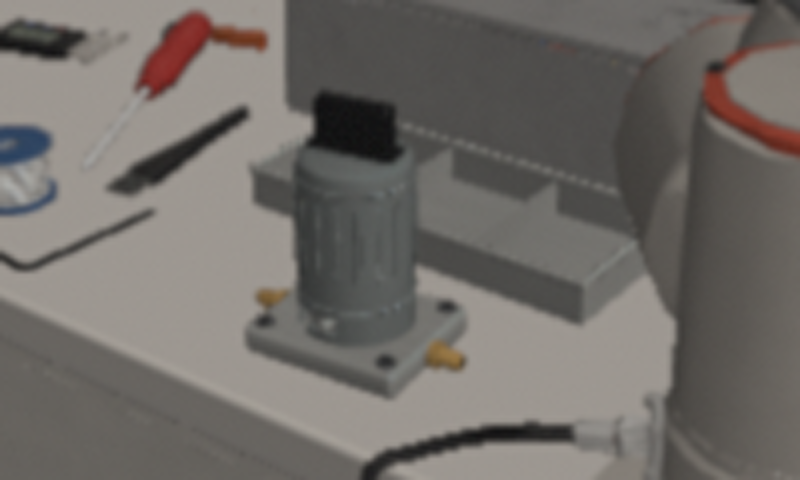

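```bash
python3 -m creep '{"slide":[[0.45,-0.5,0],[0.9,-1,0],[0.9,-1,0],[0.9,-1,0],[0.9,-1,0],[0.9,-1,0]],"twist":[[0,0,-0.02],[0,0,-0.04],[0,0,-0.06],[0,0,-0.0833],[0,0,-0.0833],[0,0,-0.0833]],"fingers":[1,1,1,1,1,1]}' 60
python3 -m creep '{"slide":[[0.3,-0.3,0],[0.584,-0.67,-0.1],[0.584,-0.67,-0.2],[0.584,-0.67,-0.2],[0.584,-0.67,-0.2],[0.584,-0.67,-0.2],[0.584,-0.67,-0.2]],"twist":[[0,0,-0.02],[0,0,-0.04],[0,0,-0.06],[0,0,-0.083],[0,0,-0.083],[0,0,-0.083],[0,0,-0.083]],"fingers":[1,1,1,1,1,1,1]}'
cat >> h.py <<'E'
def show(tag,pts=None):
    for n in("scene","wrist","top"):
        d=optics.get_image(n); np.savez(f"{n}_{tag}.npz",**d); im=d["img"].copy()
        cv2.imwrite(f"pics/{n}_{tag}.png",im)
def yaw(s):
    from scipy.spatial.transform import Rotation as R
    q=s["ee_rot"]; M=R.from_quat([q[1],q[2],q[3],q[0]]).as_matrix(); return np.degrees(np.arctan2(M[1,1],M[0,1])), M[:,2]
E
python3 - <<'E'
from h import *
show("a"); s=telemetry.get_state(); print(s["position"],yaw(s),s["clock"],s["contact_force"])
# scene-camera check of wing & tray
d=dict(np.load("scene0.npz"));W=cloud(d)
m=(abs(W[...,0]-.428)<.06)&(abs(W[...,1]-.286)<.06)
Z=W[...,2]
for lo,hi in((.12,.15),(.10,.117),(.04,.10),(.01,.02)):
    mm=m&(Z>lo)&(Z<hi); P=W[mm]; print(lo,mm.sum(),P.min(0).round(4),P.max(0).round(4))
P=W[m&(Z>.05)&(Z<.10)][:,:2]
from scipy.optimize import least_squares
r=least_squares(lambda p:np.hypot(P[:,0]-p[0],P[:,1]-p[1])-.031,[.428,.286],loss='soft_l1',f_scale=.001);print('axis scene',r.x)
d=dict(np.load("wrist_a.npz"));W=cloud(d);Z=W[...,2]
m=(abs(W[...,0]-.428)<.06)&(abs(W[...,1]-.286)<.06)
for lo,hi in((.13,.15),(.105,.12),(.01,.02)):
    mm=m&(Z>lo)&(Z<hi); 
    if mm.sum()>10: print('wrist',lo,mm.sum(),cv2.minAreaRect(W[mm][:,:2].astype(np.float32)),np.median(Z[mm]))
E
```

```text
clock: 0.75
position: [0.3413, 0.3862, 0.2312]
ee_rot: [-0.0, 0.431, 0.902, -0.0]
contact_force: [0.2, 0.3, -0.2]
width: 0.0856
clock: 1.45
position: [0.4277, 0.2879, 0.2018]
ee_rot: [0.0, 0.647, 0.763, 0.001]
contact_force: [1.0, -0.6, -0.0]
width: 0.0855
[0.42790772 0.2873605  0.20171262] (np.float64(9.325125843685406), array([ 7.04312396e-04,  5.02416219e-04, -9.99999626e-01])) 1.6 [0.68859945 0.33795748 0.32509849]
0.12 239 [0.4174 0.2634 0.1202] [0.4341 0.3063 0.1418]
0.1 370 [0.3951 0.2542 0.1001] [0.4551 0.3123 0.117 ]
0.04 816 [0.3944 0.2536 0.04  ] [0.4456 0.3081 0.1   ]
0.01 582 [0.3843 0.2275 0.01  ] [0.4699 0.3453 0.02  ]
axis scene [0.42795455 0.28625166]
wrist 0.13 1266 ((0.4280274212360382, 0.2870725989341736), (0.011503870598971844, 0.043350670486688614), 9.164146423339844) 0.14100962063717104
wrist 0.105 4195 ((0.42755353450775146, 0.2872452735900879), (0.05918195843696594, 0.059283554553985596), 68.2978744506836) 0.11312869936733139
wrist 0.01 2726 ((0.4275292158126831, 0.2944980561733246), (0.0802655890583992, 0.10345622897148132), 4.438498497009277) 0.01612309062921166
```

View pics/wrist_a.png

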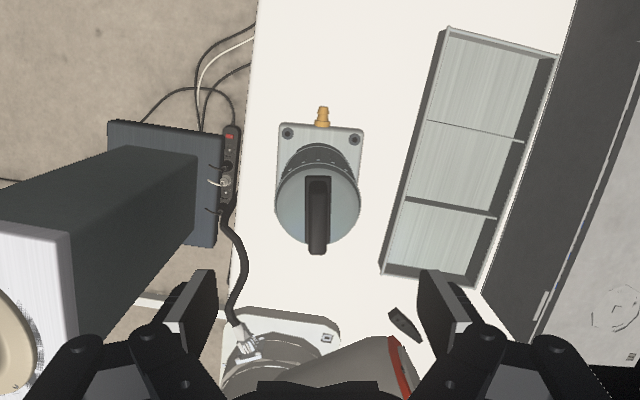

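View pics/scene_a.png

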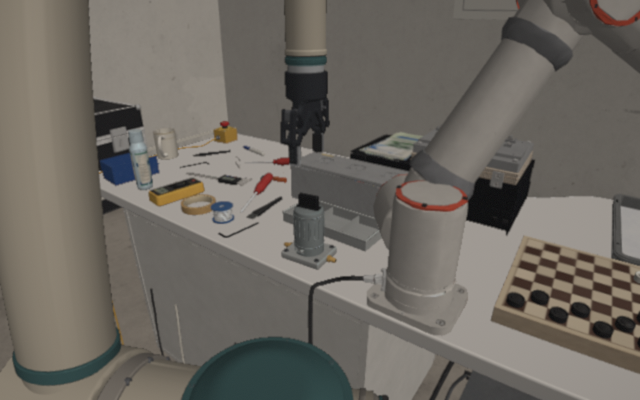

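Cover measurements agree: axis ≈ (0.428, 0.2866), wing at 9.2°, block at 4.35°, so about 0.085 rad locked. In the wrist picture the wing is at (317,215) and the tray at (470,150). Next I descend and grip.

```bash
python3 -m creep '{"slide":[[0,-0.005,-0.1],[0,-0.005,-0.2],[0,-0.005,-0.3],[0,-0.005,-0.4],[0,-0.005,-0.48],[0,-0.005,-0.54],[0,-0.005,-0.56],[0,-0.005,-0.56],[0,-0.005,-0.56]],"twist":[[0,0,0],[0,0,0],[0,0,0],[0,0,0],[0,0,0],[0,0,0],[0,0,0],[0,0,0],[0,0,0]],"fingers":[1,1,1,0.6,0.4,0.2,0,0,0]}' 60
python3 -m creep '{"slide":[[0,0,0],[0,0,0],[0,0,0],[0,0,0],[0,0,0],[0,0,0],[0,0,0],[0,0,0]],"twist":[[0,0,0],[0,0,0],[0,0,0],[0,0,0],[0,0,0],[0,0,0],[0,0,0],[0,0,0]],"fingers":[-0.3,-0.5,-0.7,-0.8,-0.9,-1,-1,-1]}' 90
python3 - <<'E'
from h import *
d=dict(np.load("wrist_a.npz"));W=cloud(d);Z=W[...,2]
m=(W[...,0]<.625)&(W[...,0]>.49)&(W[...,1]>.17)&(W[...,1]<.45)&(Z>.022)&(Z<.03)
print('tray wrist',cv2.minAreaRect(W[m][:,:2].astype(np.float32)))
m=(W[...,0]>.62)&(W[...,1]>.1)&(W[...,1]<.5)&(Z>.02)
print('box',W[m].min(0),W[m].max(0))
E
```

```text
clock: 2.5
position: [0.4287, 0.286, 0.1178]
ee_rot: [0.0, 0.648, 0.761, 0.001]
contact_force: [0.2, 0.4, 0.5]
width: 0.043
clock: 3.3
position: [0.4284, 0.2858, 0.1179]
ee_rot: [0.0, 0.648, 0.761, 0.0]
contact_force: [-0.8, -0.5, 5.8]
width: 0.0105
tray wrist ((0.5629997253417969, 0.3138602077960968), (0.23959693312644958, 0.10712988674640656), 88.58815002441406)
box [0.6274935  0.11745856 0.02000089] [0.77453959 0.48200467 0.11473667]
```

```bash
python3 -m creep '{"slide":[[0,0,0],[0,0,0],[0,0,0],[0,0,0],[0,0,0],[0,0,0],[0,0,0],[0,0,0],[0,0,0],[0,0,0],[0,0,0],[0,0,0]],"twist":[[0,0,0.01],[0,0,0.02],[0,0,0.03],[0,0,0.04],[0,0,0.05],[0,0,0.06],[0,0,0.07],[0,0,0.08],[0,0,0.09],[0,0,0.098],[0,0,0.098],[0,0,0.098]],"fingers":[-1,-1,-1,-1,-1,-1,-1,-1,-1,-1,-1,-1]}'
python3 - <<'E'
from h import *
s=telemetry.get_state();print(yaw(s),s["moment"],s["contact_force"])
show("b")
d=dict(np.load("scene_b.npz"));cv2.imwrite("pics/sbz.png",cv2.resize(d["img"][100:290,220:420],None,fx=3,fy=3,interpolation=cv2.INTER_CUBIC))
E
```

```text
clock: 4.5
position: [0.4288, 0.286, 0.1179]
ee_rot: [0.001, 0.387, 0.922, 0.001]
contact_force: [-0.9, 0.4, 5.5]
width: 0.0105
(np.float64(44.46012264677724), array([ 1.45243452e-03,  5.78805027e-04, -9.99998778e-01])) [0.0123834  0.14588188 0.2570292 ] [-0.90682546  0.44871234  5.46360466]
```

View pics/wrist_b.png

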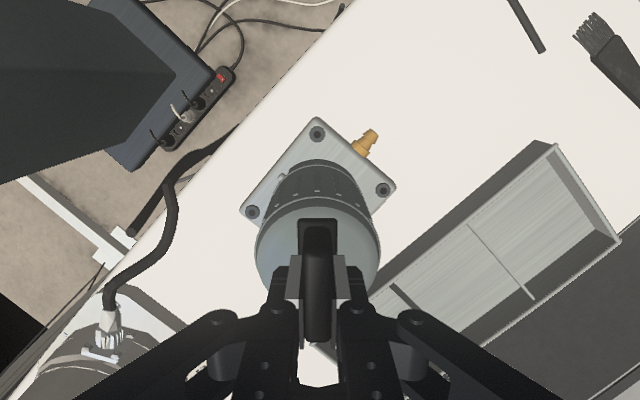

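View pics/sbz.png

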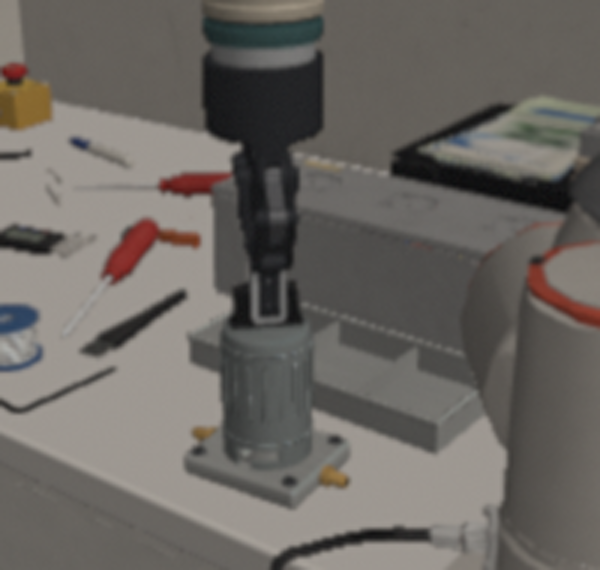

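In the wrist view the wing bar (318,270) still sits square between the fingers, so the cover turned with them to 0.70 rad. Next I draw it up gently.

```bash
python3 -m creep '{"slide":[[0,0,0.015],[0,0,0.03],[0,0,0.045],[0,0,0.06],[0,0,0.06]],"twist":[[0,0,0],[0,0,0],[0,0,0],[0,0,0],[0,0,0]],"fingers":[-1,-1,-1,-1,-1]}'
```

```text
clock: 5.15
position: [0.4282, 0.2858, 0.1268]
ee_rot: [-0.0, 0.387, 0.922, -0.0]
contact_force: [0.0, 0.3, -0.8]
width: 0.0102
```

Run:
```python
from h import *
show("c")
for t in("0","_a","_b","_c"):
    d=dict(np.load(f"scene{t}.npz"));W=cloud(d);Z=W[...,2]
    m=(abs(W[...,0]-.428)<.04)&(abs(W[...,1]-.286)<.04)&(Z>.10)&(Z<.135); print(t,m.sum(),np.histogram(Z[m],bins=np.arange(.1,.135,.003))[0])
d=dict(np.load("scene_c.npz"));cv2.imwrite("pics/scz.png",cv2.resize(d["img"][100:290,220:420],None,fx=3,fy=3,interpolation=cv2.INTER_CUBIC))
```

```text
0 542 [44 53 53 84 98 44 35 26 32 24 30]
_a 543 [48 48 51 85 97 55 25 28 30 27 31]
_b 534 [53 44 46 97 87 40 28 26 28 31 31]
_c 571 [46 46 37 51 52 48 98 82 39 27 25]
```

View pics/scz.png

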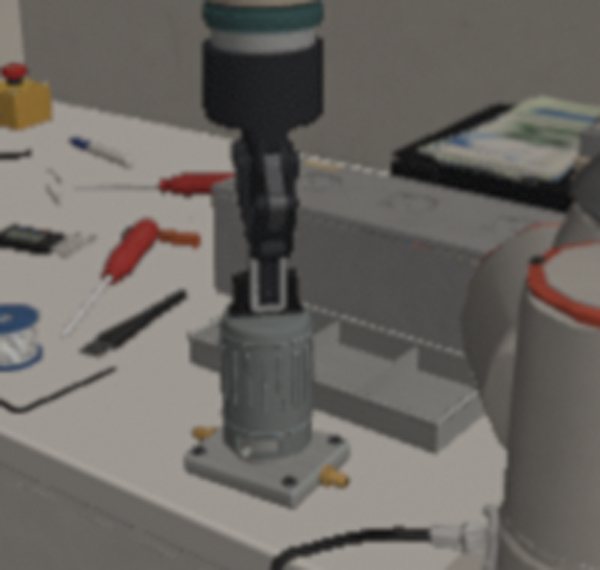

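The cover top rose by about 9 mm with the gripper, so it is free. I go on up.

```bash
python3 -m creep '{"slide":[[0,0,0.03],[0,0,0.06],[0,0,0.09],[0,0,0.12],[0,0,0.16],[0,0,0.2],[0,0,0.26],[0,0,0.34],[0,0,0.42],[0,0,0.5],[0,0,0.58],[0,0,0.64],[0,0,0.66],[0,0,0.66]],"twist":[[0,0,0],[0,0,0],[0,0,0],[0,0,0],[0,0,0],[0,0,0],[0,0,0],[0,0,0],[0,0,0],[0,0,0],[0,0,0],[0,0,0],[0,0,0],[0,0,0]],"fingers":[-1,-1,-1,-1,-1,-1,-1,-1,-1,-1,-1,-1,-1,-1]}'
python3 - <<'E'
from h import *
s=telemetry.get_state();print(yaw(s),s["moment"],s["contact_force"])
show("d")
d=dict(np.load("scene_d.npz"));cv2.imwrite("pics/sdz.png",cv2.resize(d["img"][100:290,220:420],None,fx=3,fy=3,interpolation=cv2.INTER_CUBIC))
E
```

```text
clock: 6.7
position: [0.4285, 0.2858, 0.2258]
ee_rot: [0.0, 0.387, 0.922, 0.0]
contact_force: [0.4, -0.0, -2.4]
width: 0.0103
(np.float64(44.4536301449984), array([ 7.92193596e-04,  3.64831505e-04, -9.99999620e-01])) [ 0.01969735  0.02895384 -0.00311548] [ 0.37436858 -0.03494535 -2.39242157]
```

View pics/sdz.png

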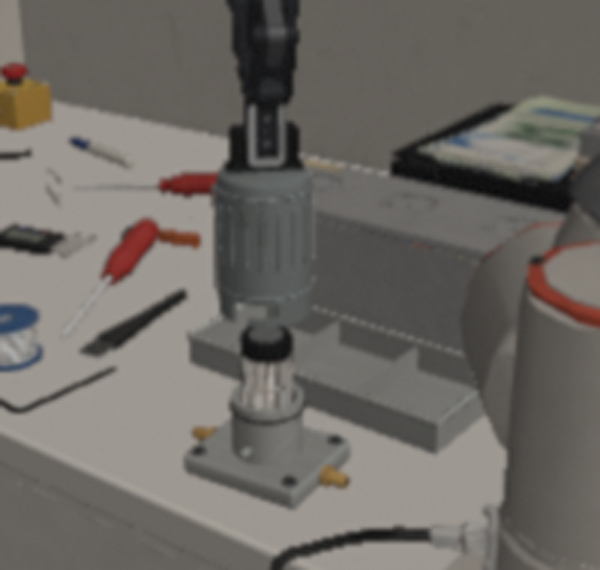

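View pics/wrist_d.png

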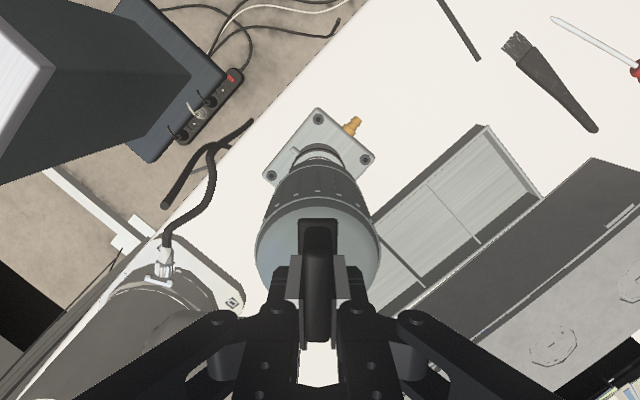

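The cover is clear; the element with its black cap (266,340 in the zoom) stayed on the base. I carry the cover over the left compartment.

```bash
python3 -m creep '{"slide":[[0.06,0.05,0],[0.18,0.14,0],[0.33,0.26,0],[0.48,0.38,0],[0.63,0.5,0],[0.76,0.6,0],[0.85,0.67,0],[0.9,0.71,0],[0.911,0.72,0],[0.911,0.72,0],[0.911,0.72,0]],"twist":[[0,0,0],[0,0,0],[0,0,0],[0,0,0],[0,0,0],[0,0,0],[0,0,0],[0,0,0],[0,0,0],[0,0,0],[0,0,0]],"fingers":[-1,-1,-1,-1,-1,-1,-1,-1,-1,-1,-1]}'
python3 - <<'E'
from h import *
s=telemetry.get_state();print(s["position"],yaw(s))
show("e")
d=dict(np.load("wrist_e.npz"));W=cloud(d);Z=W[...,2]
m=(W[...,0]<.622)&(W[...,0]>.49)&(W[...,1]>.17)&(W[...,1]<.45)&(Z>.022)&(Z<.03)
print('tray wrist',cv2.minAreaRect(W[m][:,:2].astype(np.float32)))
E
```

```text
clock: 7.95
position: [0.5643, 0.3933, 0.2253]
ee_rot: [-0.0, 0.387, 0.922, -0.0]
contact_force: [0.9, 0.8, -2.2]
width: 0.0102
[0.56425559 0.39327566 0.22532118] (np.float64(44.450466553178515), array([-7.20873437e-04, -4.71421192e-04, -9.99999629e-01]))
tray wrist ((0.5629761219024658, 0.3136153519153595), (0.2400914579629898, 0.1058124527335167), 88.51652526855469)
```

View pics/wrist_e.png

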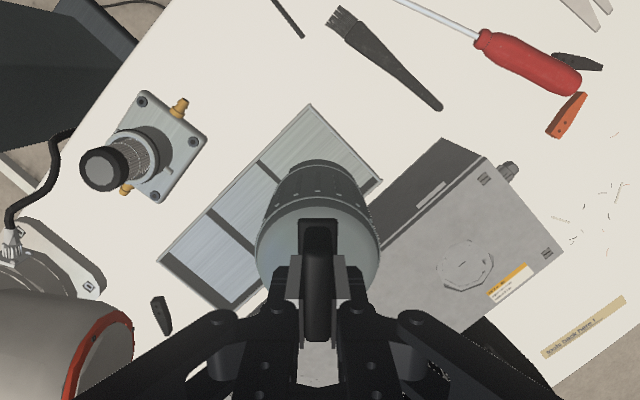

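View pics/top_e.png

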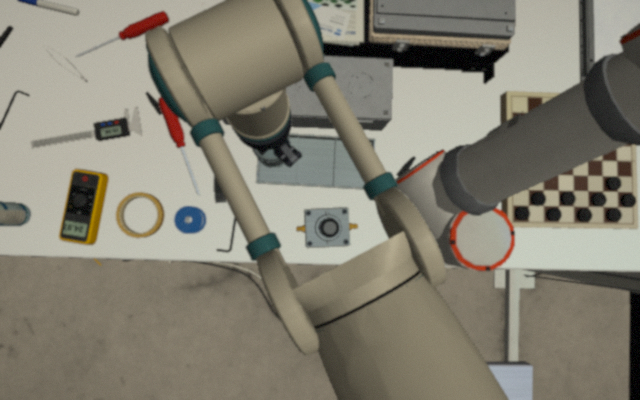

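The cover hangs over the left compartment (320,220 in the wrist view), with dividers visible at (275,165) and (220,220). I lower it.

```bash
python3 -m creep '{"slide":[[0.005,-0.005,-0.06],[0.005,-0.005,-0.16],[0.005,-0.005,-0.28],[0.005,-0.005,-0.4],[0.005,-0.005,-0.52],[0.005,-0.005,-0.62],[0.005,-0.005,-0.7],[0.005,-0.005,-0.75],[0.005,-0.005,-0.78],[0.005,-0.005,-0.79],[0.005,-0.005,-0.795],[0.005,-0.005,-0.8],[0.005,-0.005,-0.8]],"twist":[[0,0,0],[0,0,0],[0,0,0],[0,0,0],[0,0,0],[0,0,0],[0,0,0],[0,0,0],[0,0,0],[0,0,0],[0,0,0],[0,0,0],[0,0,0]],"fingers":[-1,-1,-1,-1,-1,-1,-1,-1,-1,-1,-1,-1,-1]}'
```

```text
clock: 9.4
position: [0.5659, 0.3931, 0.1058]
ee_rot: [0.0, 0.387, 0.922, 0.0]
contact_force: [-0.2, 0.5, -1.1]
width: 0.0101
```

```bash
python3 -m creep '{"slide":[[0,0,-0.004],[0,0,-0.008],[0,0,-0.012],[0,0,-0.012]],"twist":[[0,0,0],[0,0,0],[0,0,0],[0,0,0]],"fingers":[-1,-1,-1,-1]}'
python3 - <<'E'
from h import *
d=optics.get_image("scene");cv2.imwrite("pics/sfz.png",cv2.resize(d["img"][100:290,220:420],None,fx=3,fy=3,interpolation=cv2.INTER_CUBIC))
E
```

```text
clock: 9.8
position: [0.5658, 0.393, 0.104]
ee_rot: [0.0, 0.387, 0.922, 0.0]
contact_force: [0.6, -0.7, -0.4]
width: 0.0096
```

View pics/sfz.png

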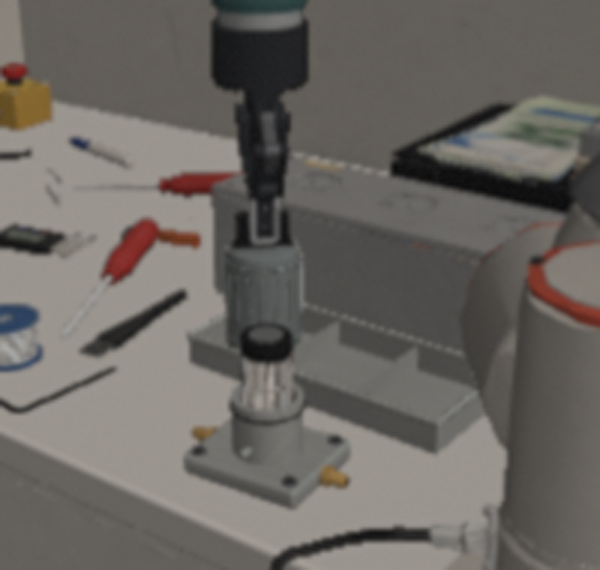

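Inside the tray's left compartment, nearly down. I lower in small steps until contact shows.

```bash
python3 -m creep '{"slide":[[0,0,-0.004],[0,0,-0.008],[0,0,-0.008]],"twist":[[0,0,0],[0,0,0],[0,0,0]],"fingers":[-1,-1,-1]}'
```

```text
clock: 10.15
position: [0.5659, 0.3931, 0.1039]
ee_rot: [0.0, 0.387, 0.922, 0.001]
contact_force: [-1.8, -1.6, 6.7]
width: 0.0106
```

Contact (+6.7 N). I release, let it settle and rise.

```bash
python3 -m creep '{"slide":[[0,0,0.01],[0,0,0.01],[0,0,0.01],[0,0,0.01],[0,0,0.05],[0,0,0.15],[0,0,0.3],[0,0,0.5],[0,0,0.6],[0,0,0.6]],"twist":[[0,0,0],[0,0,0],[0,0,0],[0,0,0],[0,0,0],[0,0,0],[0,0,0],[0,0,0],[0,0,0],[0,0,0]],"fingers":[-0.8,-0.6,-0.3,-0.2,-0.2,-0.2,-0.2,-0.2,-0.2,-0.2]}' 60
python3 - <<'E'
from h import *
show("g")
d=dict(np.load("wrist_g.npz"));W=cloud(d);Z=W[...,2]
m=(abs(W[...,0]-.566)<.05)&(abs(W[...,1]-.393)<.05)
for lo,hi in((.115,.135),(.09,.105)):
    mm=m&(Z>lo)&(Z<hi); print(mm.sum(),cv2.minAreaRect(W[mm][:,:2].astype(np.float32)),np.median(Z[mm]))
d=dict(np.load("scene_g.npz"));cv2.imwrite("pics/sgz.png",cv2.resize(d["img"][100:290,220:420],None,fx=3,fy=3,interpolation=cv2.INTER_CUBIC))
for n in("scene","wrist"):
  d=dict(np.load(n+"_g.npz"));W=cloud(d);Z=W[...,2]
  m=(abs(W[...,0]-.428)<.03)&(abs(W[...,1]-.286)<.03)
  mm=m&(Z>.098)&(Z<.11);print(n,mm.sum(),cv2.minAreaRect(W[mm][:,:2].astype(np.float32)) if mm.sum()>5 else 0,np.median(Z[mm]))
E
```

```text
clock: 11.15
position: [0.5673, 0.3939, 0.1959]
ee_rot: [0.002, 0.387, 0.922, 0.003]
contact_force: [0.3, -0.4, -0.1]
width: 0.0346
1230 ((0.564720630645752, 0.39385008811950684), (0.011648966930806637, 0.0434923879802227), 44.5407829284668) 0.12711527584777746
4116 ((0.5643110871315002, 0.39463523030281067), (0.0612201988697052, 0.059652023017406464), 49.089847564697266) 0.09907169046800969
scene 148 ((0.42659619450569153, 0.2847278416156769), (0.0339394211769104, 0.03419593721628189), 40.2609977722168) 0.10332546211844248
wrist 1986 ((0.42793703079223633, 0.2867797315120697), (0.035824958235025406, 0.035383954644203186), 24.250192642211914) 0.10435374522362598
```

View pics/sgz.png

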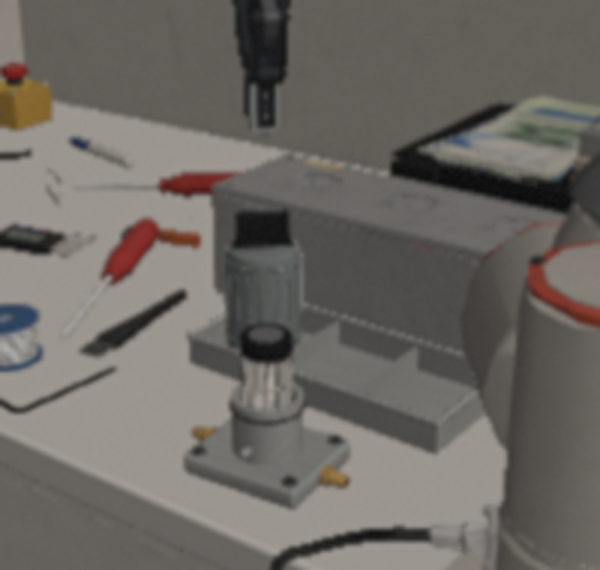

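View pics/wrist_g.png

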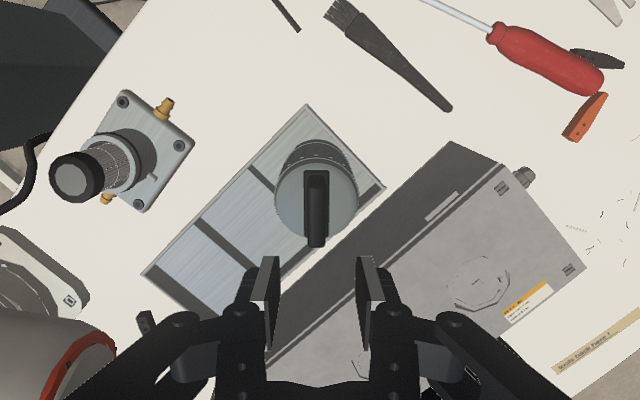

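The cover stands upright on the left floor (tops at 0.099 and 0.127, as expected). The element cap is at (0.428, 0.2867) with its top at 0.104, so I go for it next.

```bash
python3 -m creep '{"slide":[[-0.1,-0.08,0.05],[-0.25,-0.2,0.05],[-0.45,-0.35,0.05],[-0.65,-0.5,0],[-0.8,-0.62,0],[-0.9,-0.7,0],[-0.92,-0.709,0],[-0.92,-0.709,0],[-0.92,-0.709,0],[-0.92,-0.709,0]],"twist":[[0,0,-0.01],[0,0,-0.03],[0,0,-0.05],[0,0,-0.07],[0,0,-0.09],[0,0,-0.11],[0,0,-0.1235],[0,0,-0.1235],[0,0,-0.1235],[0,0,-0.1235]],"fingers":[0,0.2,0.4,0.4,0.4,0.4,0.4,0.4,0.4,0.4]}' 30
python3 - <<'E'
from h import *
show("h");s=telemetry.get_state();print(s["position"],yaw(s),s["width"])
d=dict(np.load("wrist_h.npz"));W=cloud(d);Z=W[...,2]
m=(abs(W[...,0]-.428)<.03)&(abs(W[...,1]-.286)<.03)
mm=m&(Z>.098)&(Z<.11);print(mm.sum(),cv2.minAreaRect(W[mm][:,:2].astype(np.float32)),np.median(Z[mm]))
E
```

```text
clock: 12.3
position: [0.428, 0.2868, 0.1917]
ee_rot: [-0.0, 0.707, 0.708, -0.0]
contact_force: [0.4, 1.0, 0.2]
width: 0.0595
[0.42801883 0.28683791 0.19200051] (np.float64(0.03127266498928855), array([-3.06185535e-04, -2.09952533e-04, -9.99999931e-01])) 0.05951108741799153
2010 ((0.42801231145858765, 0.28664982318878174), (0.035022128373384476, 0.035264115780591965), 2.9032323360443115) 0.10448612928815323
```

View pics/wrist_h.png

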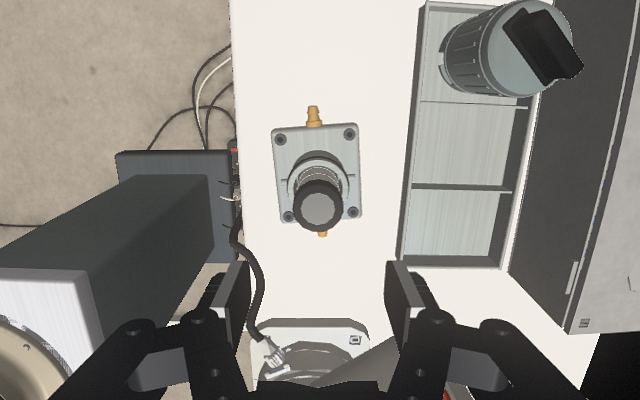

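The gripper is centred over the element cap (318,207). I descend and grip gently.

```bash
python3 -m creep '{"slide":[[0,0,-0.08],[0,0,-0.2],[0,0,-0.32],[0,0,-0.44],[0,0,-0.56],[0,0,-0.66],[0,0,-0.74],[0,0,-0.79],[0,0,-0.815],[0,0,-0.82],[0,0,-0.82]],"twist":[[0,0,0],[0,0,0],[0,0,0],[0,0,0],[0,0,0],[0,0,0],[0,0,0],[0,0,0],[0,0,0],[0,0,0],[0,0,0]],"fingers":[0.4,0.4,0.4,0.4,0.4,0.4,0.4,0.4,0.4,0.4,0.4]}'
python3 -m creep '{"slide":[[0,0,0],[0,0,0],[0,0,0],[0,0,0],[0,0,0],[0,0,0],[0,0,0]],"twist":[[0,0,0],[0,0,0],[0,0,0],[0,0,0],[0,0,0],[0,0,0],[0,0,0]],"fingers":[0.1,0,-0.1,-0.2,-0.3,-0.4,-0.4]}' 30
```

```text
clock: 13.55
position: [0.4281, 0.2868, 0.0697]
ee_rot: [0.0, 0.707, 0.707, 0.0]
contact_force: [-0.0, -1.1, 0.8]
width: 0.0598
clock: 14.25
position: [0.4279, 0.2868, 0.0697]
ee_rot: [0.0, 0.707, 0.707, 0.0]
contact_force: [0.1, -0.7, 4.5]
width: 0.035
```

Gripped at 35 mm. I lift straight up, a little first.

```bash
python3 -m creep '{"slide":[[0,0,0.03],[0,0,0.06],[0,0,0.1],[0,0,0.15],[0,0,0.2],[0,0,0.26],[0,0,0.34],[0,0,0.42],[0,0,0.5],[0,0,0.56],[0,0,0.6],[0,0,0.6]],"twist":[[0,0,0],[0,0,0],[0,0,0],[0,0,0],[0,0,0],[0,0,0],[0,0,0],[0,0,0],[0,0,0],[0,0,0],[0,0,0],[0,0,0]],"fingers":[-1,-1,-1,-1,-1,-1,-1,-1,-1,-1,-1,-1]}'
python3 - <<'E'
from h import *
show("i");
d=dict(np.load("scene_i.npz"));cv2.imwrite("pics/siz.png",cv2.resize(d["img"][100:290,220:420],None,fx=3,fy=3,interpolation=cv2.INTER_CUBIC))
E
```

```text
clock: 15.45
position: [0.4282, 0.2869, 0.1603]
ee_rot: [0.0, 0.707, 0.707, 0.001]
contact_force: [0.0, 0.4, -0.4]
width: 0.0351
```

View pics/siz.png

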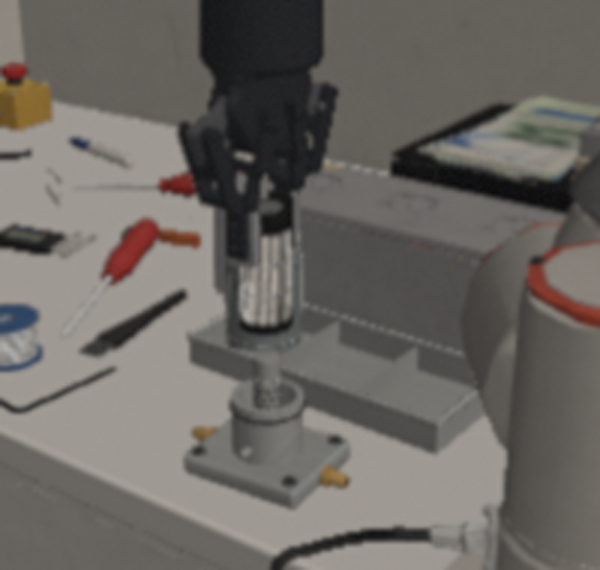

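View pics/wrist_i.png

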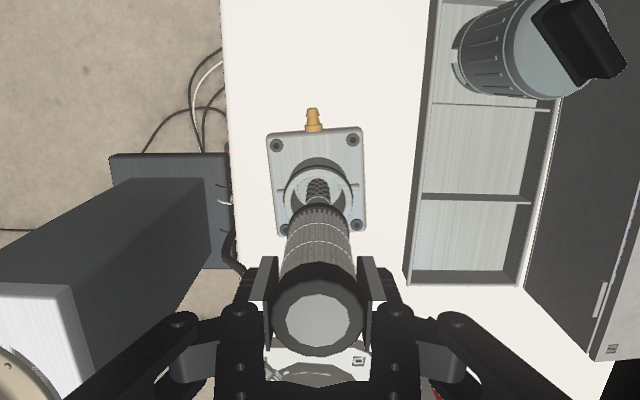

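The element is off the core, which stayed on the base (267,385 in the zoom). I move over the middle compartment and lower.

```bash
python3 -m creep '{"slide":[[0.06,0.01,0],[0.16,0.03,0],[0.3,0.05,0],[0.45,0.08,0],[0.6,0.11,0],[0.73,0.13,0],[0.83,0.15,0],[0.89,0.165,0],[0.9,0.165,0],[0.9,0.165,0],[0.9,0.165,0]],"twist":[[0,0,0],[0,0,0],[0,0,0],[0,0,0],[0,0,0],[0,0,0],[0,0,0],[0,0,0],[0,0,0],[0,0,0],[0,0,0]],"fingers":[-1,-1,-1,-1,-1,-1,-1,-1,-1,-1,-1]}'
python3 -m creep '{"slide":[[0,0,-0.06],[0,0,-0.15],[0,0,-0.25],[0,0,-0.35],[0,0,-0.45],[0,0,-0.54],[0,0,-0.61],[0,0,-0.66],[0,0,-0.69],[0,0,-0.7],[0,0,-0.705],[0,0,-0.705]],"twist":[[0,0,0],[0,0,0],[0,0,0],[0,0,0],[0,0,0],[0,0,0],[0,0,0],[0,0,0],[0,0,0],[0,0,0],[0,0,0],[0,0,0]],"fingers":[-1,-1,-1,-1,-1,-1,-1,-1,-1,-1,-1,-1]}'
python3 - <<'E'
from h import *
show("j");
d=dict(np.load("scene_j.npz"));cv2.imwrite("pics/sjz.png",cv2.resize(d["img"][100:290,220:420],None,fx=3,fy=3,interpolation=cv2.INTER_CUBIC))
E
```

```text
clock: 16.7
position: [0.562, 0.3112, 0.1592]
ee_rot: [-0.0, 0.707, 0.707, -0.0]
contact_force: [0.1, 0.0, 0.0]
width: 0.035
clock: 17.9
position: [0.5631, 0.3115, 0.054]
ee_rot: [0.0, 0.707, 0.707, 0.0]
contact_force: [0.1, 0.7, -0.8]
width: 0.0347
```

View pics/sjz.png

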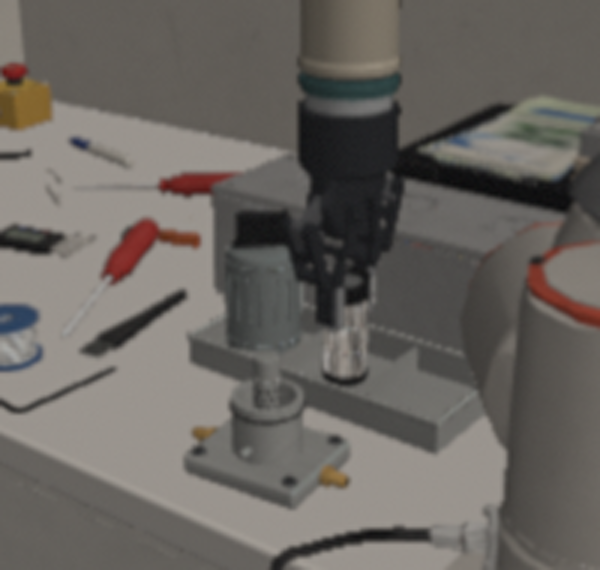

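View pics/wrist_j.png

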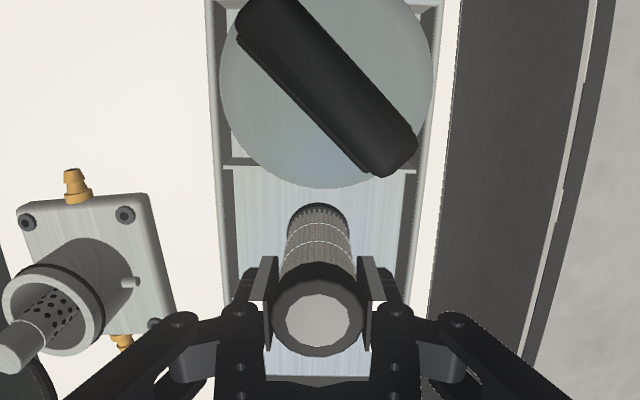

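The element hangs in the middle compartment, upright and about 3 mm above the floor. I lower the rest in small steps.

```bash
python3 -m creep '{"slide":[[0,0,-0.006],[0,0,-0.012],[0,0,-0.018],[0,0,-0.022],[0,0,-0.022]],"twist":[[0,0,0],[0,0,0],[0,0,0],[0,0,0],[0,0,0]],"fingers":[-1,-1,-1,-1,-1]}'
```

```text
clock: 18.55
position: [0.5628, 0.3115, 0.0508]
ee_rot: [0.0, 0.707, 0.707, 0.0]
contact_force: [-0.9, -0.6, 5.0]
width: 0.0349
```

```bash
python3 -m creep '{"slide":[[0,0,0],[0,0,0],[0,0,0],[0,0,0],[0,0,0.04],[0,0,0.12],[0,0,0.26],[0,0,0.42],[0,0,0.58],[0,0,0.7],[0,0,0.76],[0,0,0.76]],"twist":[[0,0,0],[0,0,0],[0,0,0],[0,0,0],[0,0,0],[0,0,0],[0,0,0],[0,0,0],[0,0,0],[0,0,0],[0,0,0],[0,0,0]],"fingers":[-0.1,0,0.2,0.2,0.2,0.2,0.2,0.2,0.2,0.2,0.2,0.2]}'
python3 - <<'E'
from h import *
show("k");
d=dict(np.load("wrist_k.npz"));W=cloud(d);Z=W[...,2]
def chk(x,y,lo,hi,r=.04):
    mm=(np.hypot(W[...,0]-x,W[...,1]-y)<r)&(Z>lo)&(Z<hi); print(mm.sum(),cv2.minAreaRect(W[mm][:,:2].astype(np.float32)) if mm.sum()>5 else 0,np.median(Z[mm]))
chk(.563,.3115,.075,.095); chk(.565,.393,.115,.135); chk(.428,.2866,.08,.095,.02); chk(.428,.2866,.053,.062)
d=dict(np.load("scene_k.npz"));cv2.imwrite("pics/skz.png",cv2.resize(d["img"][100:290,220:420],None,fx=3,fy=3,interpolation=cv2.INTER_CUBIC))
E
```

```text
clock: 19.75
position: [0.5636, 0.3118, 0.1665]
ee_rot: [0.001, 0.707, 0.707, 0.002]
contact_force: [-0.5, 0.3, 0.1]
width: 0.0515
2206 ((0.5630486607551575, 0.31139057874679565), (0.035356272011995316, 0.035439763218164444), 78.00089263916016) 0.08545819309980217
2128 ((0.564939558506012, 0.393722802400589), (0.012242167256772518, 0.04376663267612457), 44.72416687011719) 0.12701607344725604
580 ((0.42836710810661316, 0.2868066430091858), (0.016977328807115555, 0.01786605641245842), 65.65230560302734) 0.0879027324826452
1311 ((0.4292634129524231, 0.28715842962265015), (0.04814531281590462, 0.04981941729784012), 39.384803771972656) 0.057959222752325956
```

View pics/skz.png

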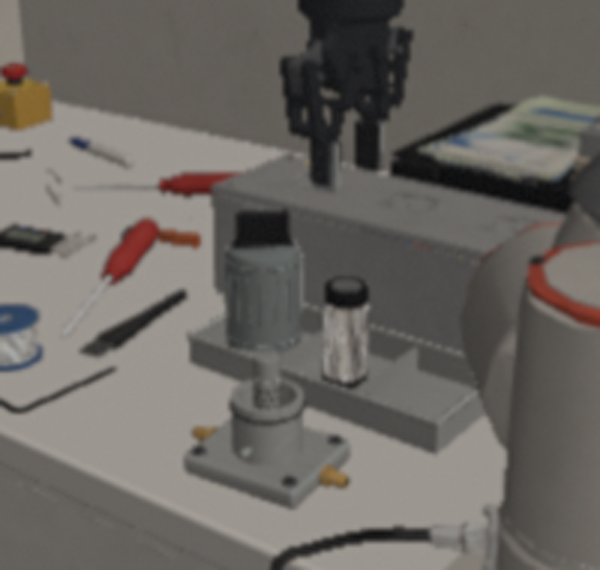

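View pics/wrist_k.png

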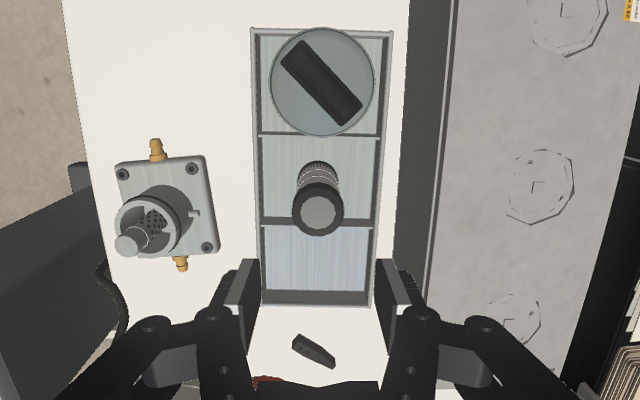

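The cover and the element both stand upright. The core is at (0.4283, 0.2868) with its top at 0.088. I go back for it.

```bash
python3 -m creep '{"slide":[[-0.06,-0.01,0],[-0.16,-0.03,0],[-0.3,-0.05,0],[-0.45,-0.08,0],[-0.6,-0.11,0],[-0.73,-0.13,0],[-0.83,-0.15,0],[-0.89,-0.165,0],[-0.9,-0.165,0],[-0.9,-0.165,0],[-0.9,-0.165,0]],"twist":[[0,0,0],[0,0,0],[0,0,0],[0,0,0],[0,0,0],[0,0,0],[0,0,0],[0,0,0],[0,0,0],[0,0,0],[0,0,0]],"fingers":[0.1,0,0,0,0,0,0,0,0,0,0]}'
python3 - <<'E'
from h import *
show("l");s=telemetry.get_state();print(s["position"],s["width"])
d=dict(np.load("wrist_l.npz"));W=cloud(d);Z=W[...,2]
mm=(np.hypot(W[...,0]-.428,W[...,1]-.2866)<.02)&(Z>.08)&(Z<.095); print(mm.sum(),cv2.minAreaRect(W[mm][:,:2].astype(np.float32)),np.median(Z[mm]))
E
```

```text
clock: 21.0
position: [0.4287, 0.2869, 0.1643]
ee_rot: [0.0, 0.707, 0.707, 0.0]
contact_force: [0.6, -1.1, 0.1]
width: 0.0425
[0.42839837 0.28676284 0.16418731] 0.04302308963400819
595 ((0.4279652535915375, 0.28673088550567627), (0.01706741936504841, 0.01713002659380436), 42.559085845947266) 0.08815871534342015
```

View pics/wrist_l.png

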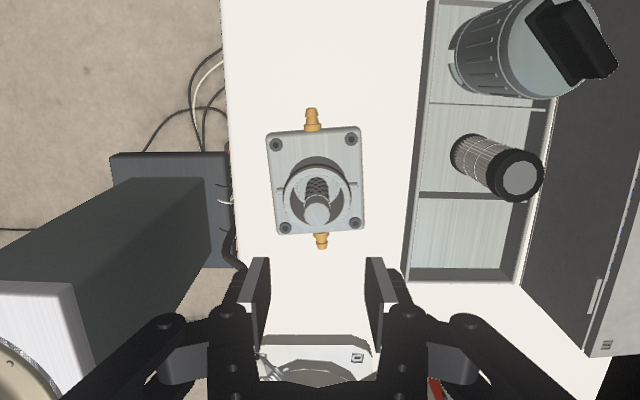

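The core top (317,208) lies centred between the fingers. I descend to TCP z ≈ 0.064, above the neck at 0.058.

```bash
python3 -m creep '{"slide":[[0,0,-0.08],[0,0,-0.18],[0,0,-0.28],[0,0,-0.38],[0,0,-0.48],[0,0,-0.56],[0,0,-0.62],[0,0,-0.655],[0,0,-0.667],[0,0,-0.667]],"twist":[[0,0,0],[0,0,0],[0,0,0],[0,0,0],[0,0,0],[0,0,0],[0,0,0],[0,0,0],[0,0,0],[0,0,0]],"fingers":[0,0,0,0,0,0,0,0,0,0]}'
python3 -m creep '{"slide":[[0,0,0],[0,0,0],[0,0,0],[0,0,0],[0,0,0],[0,0,0],[0,0,0]],"twist":[[0,0,0],[0,0,0],[0,0,0],[0,0,0],[0,0,0],[0,0,0],[0,0,0]],"fingers":[-0.2,-0.35,-0.45,-0.55,-0.65,-0.8,-1]}' 40
```

```text
clock: 22.15
position: [0.4279, 0.2867, 0.0643]
ee_rot: [0.0, 0.707, 0.707, 0.0]
contact_force: [-0.1, -0.3, 0.5]
width: 0.0425
clock: 22.85
position: [0.428, 0.2867, 0.0646]
ee_rot: [0.0, 0.707, 0.707, 0.0]
contact_force: [-0.1, -0.5, 3.2]
width: 0.0165
```

```bash
python3 -m creep '{"slide":[[0,0,0.03],[0,0,0.06],[0,0,0.1],[0,0,0.15],[0,0,0.2],[0,0,0.26],[0,0,0.34],[0,0,0.42],[0,0,0.5],[0,0,0.56],[0,0,0.6],[0,0,0.6]],"twist":[[0,0,0],[0,0,0],[0,0,0],[0,0,0],[0,0,0],[0,0,0],[0,0,0],[0,0,0],[0,0,0],[0,0,0],[0,0,0],[0,0,0]],"fingers":[-1,-1,-1,-1,-1,-1,-1,-1,-1,-1,-1,-1]}'
python3 - <<'E'
from h import *
show("m");
d=dict(np.load("scene_m.npz"));cv2.imwrite("pics/smz.png",cv2.resize(d["img"][100:290,220:420],None,fx=3,fy=3,interpolation=cv2.INTER_CUBIC))
E
```

```text
clock: 24.05
position: [0.4282, 0.2869, 0.1552]
ee_rot: [0.0, 0.707, 0.707, 0.001]
contact_force: [-0.2, 0.5, -0.9]
width: 0.0167
```

View pics/smz.png

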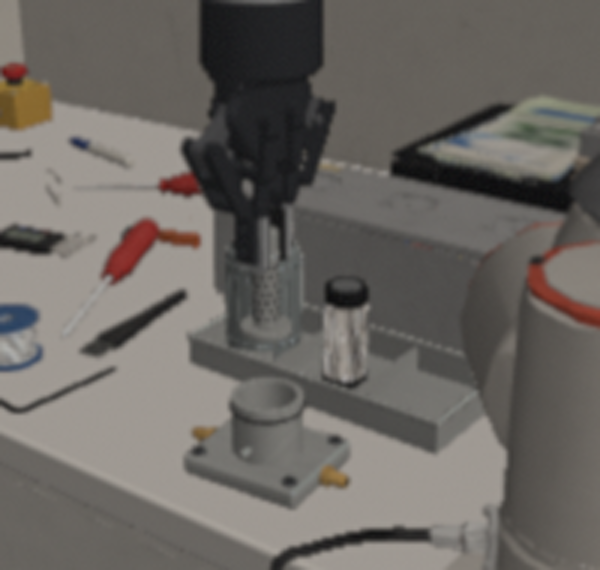

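View pics/wrist_m.png

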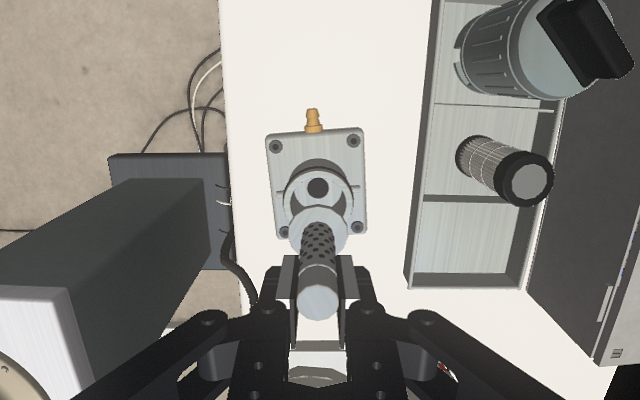

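The core is clear of the neck and upright. Before moving to the right compartment, I check the clearance to the neighbouring grey arm.

Run:
```python
from h import *
for n in("top_m","top0","scene0","wrist_k","wrist_e"):
    d=dict(np.load(n+".npz"));W=cloud(d);Z=W[...,2]
    m=(W[...,0]>.45)&(W[...,0]<.65)&(W[...,1]<.2)&(W[...,1]>.0)&(Z>.04)
    for a,b in((.04,.1),(.1,.2),(.2,.3),(.3,.6)):
        k=m&(Z>a)&(Z<b)
        if k.sum()>3: print(n,a,b,k.sum(),'max y',np.percentile(W[k][:,1],[99]).round(3),'x',np.percentile(W[k][:,0],[1,99]).round(3))
s=telemetry.get_state();print(s["qpos"])
```

```text
top_m 0.04 0.1 107 max y [0.2] x [0.541 0.637]
top_m 0.1 0.2 1650 max y [0.195] x [0.451 0.647]
top_m 0.2 0.3 4374 max y [0.114] x [0.451 0.578]
top_m 0.3 0.6 7499 max y [0.065] x [0.501 0.637]
top0 0.04 0.1 109 max y [0.2] x [0.529 0.637]
top0 0.1 0.2 2704 max y [0.193] x [0.451 0.646]
top0 0.2 0.3 4363 max y [0.114] x [0.451 0.578]
top0 0.3 0.6 7502 max y [0.065] x [0.501 0.636]
scene0 0.1 0.2 589 max y [0.171] x [0.451 0.53 ]
scene0 0.2 0.3 3327 max y [0.103] x [0.454 0.517]
scene0 0.3 0.6 1736 max y [0.059] x [0.497 0.581]
wrist_k 0.04 0.1 167 max y [0.174] x [0.509 0.532]
wrist_k 0.1 0.2 6 max y [0.174] x [0.514 0.515]
wrist_e 0.04 0.1 1086 max y [0.173] x [0.451 0.556]
wrist_e 0.1 0.2 10360 max y [0.179] x [0.452 0.544]
[ 4.55274294e-01  2.43763954e-01  1.75467638e+00 -6.95648931e-05
  1.14416589e+00  4.55428116e-01]
```

View pics/top_m.png

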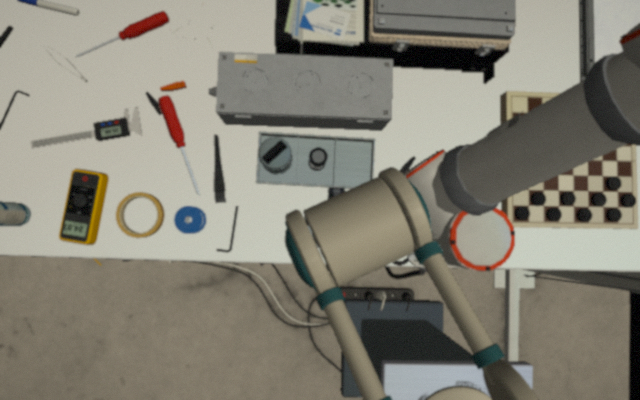

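Run:
```python
from h import *
d0=dict(np.load("top0.npz"));
for t in("top_m","top_k"):
    d=dict(np.load(t+".npz"));W=cloud(d);Z=W[...,2]
    ch=(abs(d["depth"]-d0["depth"])>.03)&(d["depth"]>0)&(Z>.15)
    print(t)
    for a in np.arange(.15,.75,.05):
        k=ch&(Z>=a)&(Z<a+.05)
        if k.sum()>20: print(round(a,2),k.sum(),'x',np.percentile(W[k][:,0],[1,99]).round(3),'y',np.percentile(W[k][:,1],[1,99]).round(3))
d=d0;W=cloud(d);Z=W[...,2]
print('grey arm')
for x0 in np.arange(.35,.7,.05):
  print(round(x0,2),[ (lambda k: round(float(np.percentile(Z[k],98)),3) if k.sum()>5 else None)((abs(W[...,0]-x0-.025)<.025)&(abs(W[...,1]-y0-.025)<.025)&(Z>.03)) for y0 in np.arange(-.05,.25,.05)])
```

```text
top_m
0.15 35 x [0.373 0.836] y [-0.009  0.218]
0.2 75 x [0.365 0.557] y [0.004 0.299]
0.25 91 x [0.369 0.544] y [0.053 0.3  ]
0.4 23 x [0.432 0.617] y [-0.032  0.334]
0.45 30 x [0.388 0.631] y [-0.031  0.333]
0.5 5342 x [0.359 0.483] y [0.217 0.352]
0.55 12572 x [0.299 0.468] y [0.18  0.342]
0.6 1028 x [0.309 0.332] y [0.172 0.191]
top_k
0.15 30 x [0.419 0.835] y [-0.011  0.216]
0.2 29 x [0.413 0.567] y [0.    0.303]
0.25 58 x [0.496 0.55 ] y [0.051 0.311]
0.3 144 x [0.52  0.563] y [0.05  0.316]
0.35 243 x [0.526 0.575] y [0.008 0.32 ]
0.4 258 x [0.528 0.606] y [-0.015  0.324]
0.45 241 x [0.525 0.623] y [-0.02   0.319]
0.5 2049 x [0.493 0.613] y [0.241 0.377]
0.55 16641 x [0.383 0.603] y [0.21 0.37]
0.6 15790 x [0.324 0.443] y [0.184 0.301]
0.65 8037 x [0.328 0.371] y [0.173 0.253]
grey arm
0.35 [0.212, 0.214, 0.213, 0.056, 0.042, None]
0.4 [0.214, 0.215, 0.214, 0.179, None, None]
0.45 [0.29, 0.306, 0.281, 0.233, 0.172, None]
0.5 [0.463, 0.407, 0.33, 0.24, 0.179, None]
0.55 [0.487, 0.462, 0.335, 0.22, None, None]
0.6 [0.507, 0.514, None, None, 0.109, 0.108]
0.65 [0.498, None, None, None, 0.109, 0.109]
```

View pics/top_k.png

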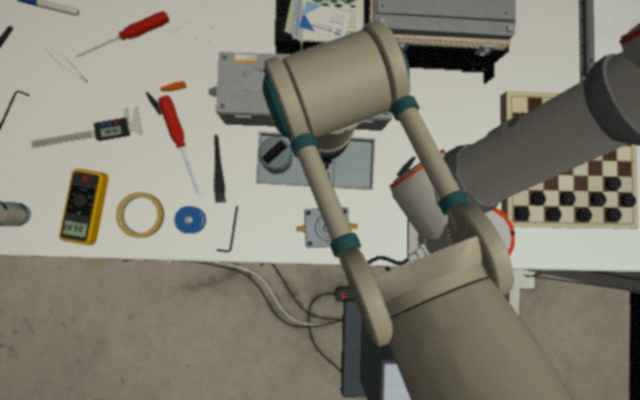

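Clearances are fine: the grey elbow stays at y < 0.18 near the tray and at most 0.24 high under our wrist. I place the core slightly left of the right compartment's centre.

```bash
python3 -m creep '{"slide":[[0.06,-0.02,0],[0.16,-0.05,0],[0.3,-0.1,0],[0.45,-0.15,0],[0.6,-0.2,0],[0.73,-0.25,0],[0.83,-0.29,0],[0.89,-0.313,0],[0.9,-0.313,0],[0.9,-0.313,0],[0.9,-0.313,0]],"twist":[[0,0,0],[0,0,0],[0,0,0],[0,0,0],[0,0,0],[0,0,0],[0,0,0],[0,0,0],[0,0,0],[0,0,0],[0,0,0]],"fingers":[-1,-1,-1,-1,-1,-1,-1,-1,-1,-1,-1]}'
python3 - <<'E'
from h import *
show("n");s=telemetry.get_state();print(s["position"],s["contact_force"])
E
```

```text
clock: 25.3
position: [0.5618, 0.24, 0.1542]
ee_rot: [-0.0, 0.707, 0.707, -0.0]
contact_force: [-0.2, -0.3, -1.5]
width: 0.0164
[0.5619464  0.2400605  0.15444581] [ 0.64867428 -0.44973797  0.27179155]
```

View pics/wrist_n.png

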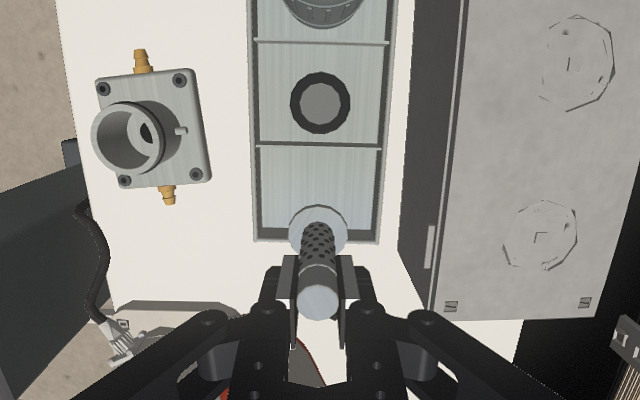

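View pics/scene_n.png

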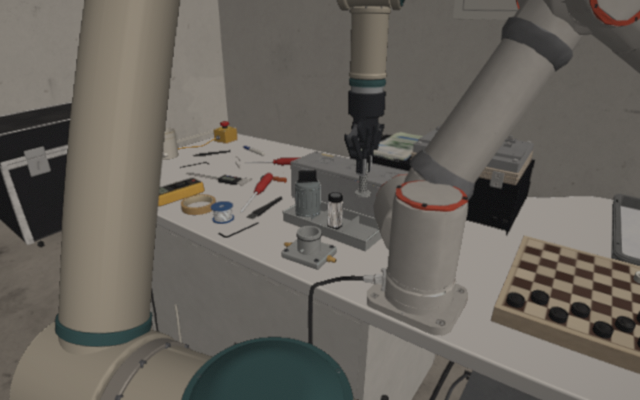

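The core hangs above the right compartment (foot at (318,232), parallax taken into account). I lower it in steps, watching the force.

```bash
python3 -m creep '{"slide":[[0,0,-0.05],[0,0,-0.12],[0,0,-0.2],[0,0,-0.28],[0,0,-0.36],[0,0,-0.44],[0,0,-0.5],[0,0,-0.5]],"twist":[[0,0,0],[0,0,0],[0,0,0],[0,0,0],[0,0,0],[0,0,0],[0,0,0],[0,0,0]],"fingers":[-1,-1,-1,-1,-1,-1,-1,-1]}'
python3 -m creep '{"slide":[[0,0,-0.05],[0,0,-0.1],[0,0,-0.14],[0,0,-0.16],[0,0,-0.17],[0,0,-0.175],[0,0,-0.175]],"twist":[[0,0,0],[0,0,0],[0,0,0],[0,0,0],[0,0,0],[0,0,0],[0,0,0]],"fingers":[-1,-1,-1,-1,-1,-1,-1]}'
```

```text
clock: 26.25
position: [0.5616, 0.2393, 0.0773]
ee_rot: [-0.001, 0.707, 0.707, -0.001]
contact_force: [-0.4, -0.1, -1.4]
width: 0.0163
clock: 26.95
position: [0.5628, 0.2397, 0.0531]
ee_rot: [0.0, 0.707, 0.707, 0.0]
contact_force: [-0.5, 0.7, -1.1]
width: 0.0171
```

Run:
```python
from h import *
show("o");
d=dict(np.load("scene_o.npz"));cv2.imwrite("pics/soz.png",cv2.resize(d["img"][100:290,220:420],None,fx=3,fy=3,interpolation=cv2.INTER_CUBIC))
```

```text
(no output)
```

View pics/soz.png

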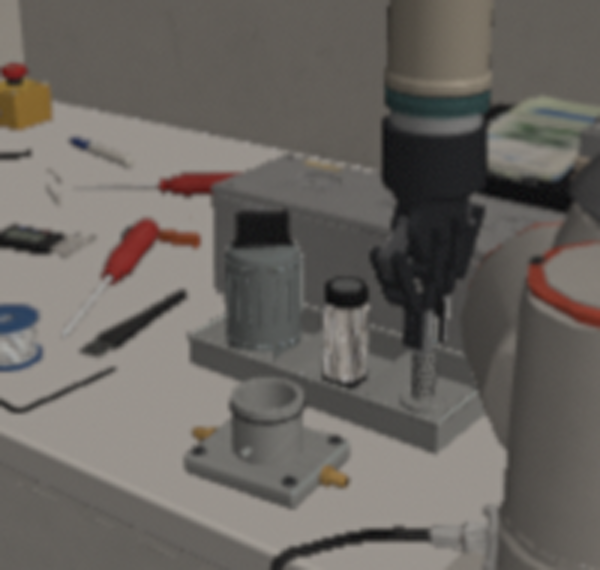

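View pics/wrist_o.png

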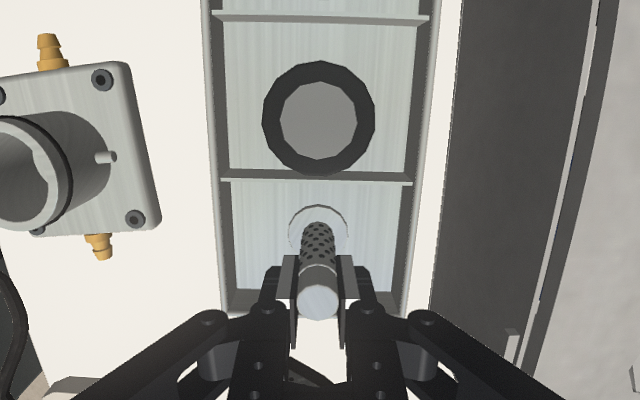

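The core is in the right compartment, about 3 mm above the floor.

```bash
python3 -m creep '{"slide":[[0,0,-0.006],[0,0,-0.012],[0,0,-0.018],[0,0,-0.022],[0,0,-0.022]],"twist":[[0,0,0],[0,0,0],[0,0,0],[0,0,0],[0,0,0]],"fingers":[-1,-1,-1,-1,-1]}'
```

```text
clock: 27.6
position: [0.5628, 0.2397, 0.0506]
ee_rot: [0.0, 0.707, 0.707, 0.0]
contact_force: [-0.7, -1.2, 4.6]
width: 0.0164
```

Contact. I release and rise.

```bash
python3 -m creep '{"slide":[[0,0,0],[0,0,0],[0,0,0],[0,0,0],[0,0,0.04],[0,0,0.12],[0,0,0.26],[0,0,0.42],[0,0,0.58],[0,0,0.72],[0,0,0.8],[0,0,0.8],[0,0,0.8]],"twist":[[0,0,0],[0,0,0],[0,0,0],[0,0,0],[0,0,0],[0,0,0],[0,0,0],[0,0,0],[0,0,0],[0,0,0],[0,0,0],[0,0,0],[0,0,0]],"fingers":[-0.4,-0.3,-0.1,0,0,0,0,0,0,0,0,0,0]}'
python3 - <<'E'
from h import *
show("p");s=telemetry.get_state();print(s["clock"],s["position"],s["contact_force"])
d=dict(np.load("wrist_p.npz"));W=cloud(d);Z=W[...,2]
def chk(x,y,lo,hi,r=.04):
    mm=(np.hypot(W[...,0]-x,W[...,1]-y)<r)&(Z>lo)&(Z<hi); print(mm.sum(),cv2.minAreaRect(W[mm][:,:2].astype(np.float32)) if mm.sum()>5 else 0,np.median(Z[mm]))
chk(.563,.24,.06,.085,.02);chk(.563,.3115,.075,.095); chk(.565,.393,.115,.135)
d=dict(np.load("scene_p.npz"));cv2.imwrite("pics/spz.png",cv2.resize(d["img"][100:290,220:420],None,fx=3,fy=3,interpolation=cv2.INTER_CUBIC))
E
```

```text
clock: 28.9
position: [0.5624, 0.2396, 0.1695]
ee_rot: [-0.0, 0.707, 0.707, -0.0]
contact_force: [-0.6, -0.3, 0.3]
width: 0.0423
29.05 [0.56187733 0.23942406 0.16827181] [ 0.90040297 -0.50282177  0.06881611]
570 ((0.5629189610481262, 0.23959122598171234), (0.017426008358597755, 0.017090192064642906), 16.432527542114258) 0.07411384411192788
2574 ((0.5625717043876648, 0.3111245036125183), (0.03520951420068741, 0.03478996083140373), 70.86083984375) 0.08541666454846475
0 0 nan
  return _methods._mean(a, axis=axis, dtype=dtype,
  ret = ret.dtype.type(ret / rcount)
```

View pics/spz.png

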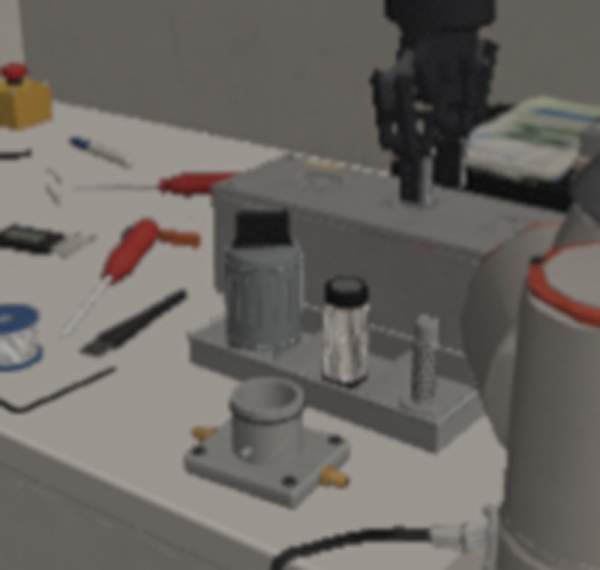

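View pics/wrist_p.png

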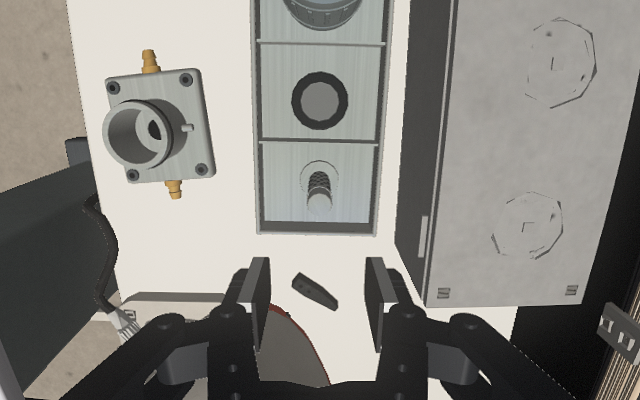

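All three parts stand upright, each in its own compartment (zoom: cover (262,290), element (345,330), core (425,360)). The tools are where they were, and the gripper is clear of everything. I hand in.

```bash
python3 -c "
from rig import order; print(order.sign_off())"
```

```text
the job is handed in; nothing more can be done
None
```

The vacuum filter is stripped and the job is handed in at about 29 s of the 61 s allowed. I turned the cover anticlockwise to about 0.70 rad and drew it straight up. I then lifted out the element and the core, in that order. Each part was set down until light floor contact showed (about 5–7 N).

**Part positions:** the last pictures show the cover in the left compartment, the element in the middle one and the core in the right one, all upright. Their measured top heights fit parts standing on the tray floor:

| Part | Compartment | Top height |
|---|---|---|
| Cover | left | 0.127 m |
| Element | middle | 0.085 m |
| Core | right | 0.074 m |

**Surroundings:** the tools appear unmoved, judged by eye from the pictures. The gripper is empty and about 0.17 m above the bench.

**One check failed:** the final wrist picture cut off the top of the cover, so its height could not be measured again there. It measured 0.127 m in the wrist picture taken after the element was placed, and the last scene picture shows it standing in place.

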